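# Move a hanging tin over the rail's end stop onto the next rail and slide it home

## Robot

A 6-joint arm with a two-finger parallel gripper is mounted at the origin on the work surface. World frame = base frame: x ahead of the robot, y to its left, z up, the work surface at z = 0. Lengths are in mm, angles in degrees, forces in N, time in s.
With the tool pointing down it reaches from about 300 to 850 mm from the base axis. Payload 4.2 kg.
Tool frame: the origin (TCP) lies midway between the tips of the shut fingers; the grasp point (between the pads) lies 19 mm behind it (env.grasp_offset is the distance from the TCP to the grasp point, in mm); z points along the fingers, y is the line along which they close (so a half turn about z gives the same grasp; the last joint's range is limited). The gripper opens to 91 mm and grips with 3 to 60 N. Pads are 32 mm wide; open, the fingers measure 118 mm over their backs; the gripper's body (76 mm by 178 mm) begins 60 mm behind the grasp point.
Start: joints at [-67.265, 18.312, 89.639, -0, 72.044, -1.146], TCP at [232.786, -525.789, 213.976] pointing down, gripper open.
Joint ranges: [-177.97, 177.97], [-48.28, 115.42], [12.27, 149.76], [-77.06, 257.06], [2.81, 150.46], [-146.56, 146.56]. Speed limits (degrees/s): [147.25, 147.25, 180, 180, 180, 180].

## Interface

Orientations are given as [roll, pitch, yaw] about the fixed x, y, z axes, in that order (R = Rz(yaw) Ry(pitch) Rx(roll)).
In Python, from workcell import env, optics gives the robot as it stands. The module is installed in compiled form; this text tells all that it offers.
- The arm moves only by the tool send_rows, never from a script. Its argument "targets" is a list that holds one entry, the list of rows, each a list of 7 numbers: the turn, a rotation vector about the world's x, y, z scaled (see below), then the shift along the world's x, y, z scaled (see below), then the closure, from -1 (fully open) to 1 (shut). In form: [[[rx, ry, rz, x, y, z, gripper], ...]]. A call has 1 to 12 rows; each row shifts and turns the commanded pose from where the row before left it; what a row does not reach is not made up. The controller multiplies each number of a shift by 0.2 m and each number of a turn by pi/2 rad. A row lasts 1/10 s, in which the tool goes at most 50 mm and 8.59 degrees, less where a joint would pass 70% of its speed; a pose out of reach is approached as far as the arm can. A call with a number of a shift or a turn outside -1 to 1 is refused whole. A call with a gripper value outside its range is refused whole. The fingers move at their own pace and stop on an object; "grip_force" is the grip in N (left out, the last holds). Time passes only in rows, so rows that do not move let the fingers close. It gives the time, the measured TCP pose, the force, the opening and the grip force at its end, in the units of the state.
- env.state(): the state, without advancing time (a new reading comes with each control period).
- optics.grab_frame(name): name is "side" or "top" or "wrist"; returns (picture, depth): 384x512x3 uint8, red, green, blue; 384x512 float32, mm along the optical axis (not along the pixel's ray), 0 where there is no reading.
- optics.camera_info(name): a dict with "camera_matrix" (3x3 intrinsics, pixels), "R" (3x3) and "t" (3): a world point X has camera coordinates R X + t; the wrist camera has in their place "mount" (4x4, takes a point from camera to tool coordinates, whose origin is the TCP and whose axes are the flange's). Camera axes: x right, y down, z forward; pixel columns grow to the right and rows downward; lengths in mm; the calibration is good to about 2 mm. A picture is of the moment at which its call begins: read the wrist's pose just before it. camera_info takes no time and is no camera call.
- env.job_done(): hands the job in; it is judged then, once.
Trained networks look in the newest picture that a camera, given by its name, has taken for a name from the list of things; names that differ only in an ending like _2 or _b are one class to them, and where a whole thing is asked for, a point or a joint stands for the part that bears it (a point fixed in the world has none). Each returns a list of dicts, best first, with "conf" (0 to 1); they miss things now and then, are a little off and sometimes report something else, mostly with a low value. They report only what shows in the picture. A call takes as long as a camera call. They do not tell look-alikes from the thing itself.
- optics.silhouettes(camera, name): "mask" (384x512 bool, what is visible of it) and "at" ([column, row] in pixels, amid what is visible of it).
- optics.place_of(camera, name): "at" ([column, row] in pixels: a listed point, or the origin of a listed thing).
The state is a dict: "time_s": time; "qpos": joint angles; "qvel": joint speeds; "effort": joint torques, N m; "ee_pos": TCP position; "ee_rot": TCP orientation; "force": force on the tool from outside, world axes, zero at the start; "torque": the same for the moment, N m; "gripper_width": finger opening in mm; "gripper_force": force on a finger pad.
Only numpy, scipy, OpenCV 4.12 (cv2) and the standard library are available. Lean on these libraries where they do the work, as an engineer would, in place of code of your own. Each camera call takes 0.05 s, during which the arm holds its last target. There are 200 camera calls.

## Task

Lift the hanging round tin off the first rail over its end stop and set it gently on the plain entry stretch of the next rail. Then slide it along that rail, without lifting it off again, until its hanger drops fully into the rail's notch, and let go of it there hanging upright. Feel for the notch and never force the hanger against a rail; leave the square tin, the jar and the bowl where they are.

Things in the scene. Friction and masses are not known exactly. Their poses are not given: they have to be found in the camera images.
- round_tin: Round steel tin, 58 mm across, on a rigid hanger; 0.2 to 0.4 kg. Origin: centre of the underside of the hanger's crown, the flat face that sits on a bar's top edge; z up, y along the bar. Crown: 44 mm along y, 18 along x, 5 thick. Below it two legs straddle the 8 mm bar, 12 mm apart inside, flared at the mouth, ending 27 mm below the origin. From the +x leg a strap (18 mm wide, inner face at x = 11 mm) holds the tin, 98 to 162 mm below the origin.
- tab (a point): Centre of the round tin's grip tab, 25 mm above the tin's origin: an upright flat plate on the crown, 10 mm thick along x, 30 mm wide along y, 40 mm tall, free on all sides. To be pinched from above across its thickness.
- square_tin: Square steel tin (54 mm) on an identical hanger, same origin and axes, hanging on the first rail further from the end stop. Leave it where it is.
- first_rail: Fixed steel stand with a flat bar on edge, 8 mm thick, 45 mm tall (lifting over 50 mm brings the tin up against it). Origin: on the table under the outer face of the end stop; the bar runs from there 230 mm towards -y, its top edge 240 mm above the origin. The end stop is a lug as thick as the bar, 8 mm long, 15 mm higher than the top edge. Two posts on the -x side, lower than 215 mm.
- next_rail: Fixed steel stand with the second bar, roughly in line with the first (a little sideways and turned). Origin: on the table under the bar; the bar runs along +y above x = 0, 8 mm thick, level, top edge 240 mm above the origin. The entry end has no stop and lies between y = -55 and +5 mm; the top edge is plain up to y = 90 mm. Beyond y = 80 mm do not lift the hanger clear of the bar.
- entry (a point): Point on the next rail's top edge, 48 mm along its +y: the middle of the plain entry stretch, where the hanger's centre is to be set down (within 15 mm along the bar).
- notch_range (a point): Point on the next rail's top edge line at y = 145 mm. One square notch, 50 mm long, 7 mm deep; the 44 mm crown drops in whole. The bar was clamped endwise by hand: the notch's centre is up to 30 mm either way along y from this point, unmeasured, to be felt; its walls are rigid. stay under 40 N, knocks included (touch down slower than 15 mm/s). A press of 3 to 5 N suffices; over the notch the support vanishes.
- jar: Amber glass jar, 68 mm across, 110 mm tall, standing beyond the first rail; origin at its underside. Leave alone.
- bowl: Copper bowl, 90 mm across, 40 mm tall, under the next rail; origin at its underside. Leave alone.
Mind the look-alikes: they are no part of the job. Leave any black or turquoise look-alike of the round_tin alone.

How it is judged:
By the outcome, as a careful person would: the job done as asked, in the order asked, and still so for the second after the job is handed in, with the robot touching nothing.
It also fails if it takes over 67 s, if anything falls off the work surface, if the arm or the gripper's body presses on something with over 40 N, if the wrist force passes 120 N, or if a joint passes its speed limit or range.

## Working session

There is one attempt and no reset: what is moved stays moved. The work goes in short steps, Python scripts to look and compute and a tool call to move; the robot and the scene stay as the last step left them, time stands still between calls to the robot, and variables do not carry over. Pictures are saved under pics/ and viewed, at most 10 in all, crops included, and the job is handed in when it is done.

Besides the shell and the picture viewer there is one more tool, called after "Emit:" by a JSON object that holds its "method" and its "body". send_rows: Moves the arm, as the interface text tells. Its arguments: {"type":"object","properties":{"targets":{"type":"array"},"grip_force":{"type":"number"}},"required":["targets"]}

```bash
mkdir -p pics
cat > h.py <<'E'
import numpy as np, cv2
from scipy.spatial.transform import Rotation as Ro
from workcell import env, optics
def cam(n):
    c=optics.camera_info(n);K=np.array(c["camera_matrix"])
    if n=="wrist":
        s=env.state();M=np.array(c["mount"]);T=np.eye(4)
        T[:3,:3]=Ro.from_euler("xyz",s["ee_rot"],degrees=True).as_matrix();T[:3,3]=s["ee_pos"]
        W=np.linalg.inv(T@M);return K,W[:3,:3],W[:3,3]
    return K,np.array(c["R"]),np.array(c["t"])
def tri(obs): # [(cam tuple,uv)]
    A=[]
    for (K,R,t),(u,v) in obs:
        P=K@np.c_[R,t];A+=[u*P[2]-P[0],v*P[2]-P[1]]
    X=np.linalg.svd(np.array(A))[2][-1];return X[:3]/X[3]
def cloud(c,d):
    K,R,t=c;v,u=np.mgrid[:d.shape[0],:d.shape[1]]
    p=np.stack([(u-K[0,2])/K[0,0]*d,(v-K[1,2])/K[1,1]*d,d],-1)
    return (p-t)@R
def proj(c,X):
    K,R,t=c;q=K@(R@np.array(X)+t);return q[:2]/q[2]
def save(n,im): cv2.imwrite("pics/"+n,im[:,:,::-1])
E
python3 - <<'E'
from h import *
s=env.state();print(s, env.grasp_offset)
for n in("side","top"):
    c=cam(n);im,d=optics.grab_frame(n);save(n+"0.png",im);np.savez("/tmp/%s0.npz"%n,im=im,d=d)
    P=cloud(c,d)
    for k in ("round_tin","tab","square_tin","first_rail","next_rail","entry","notch_range","jar","bowl"):
        for r in optics.place_of(n,k)[:4]:
            u,v=r["at"];print(n,k,round(r["conf"],2),np.round(r["at"],1),np.round(P[int(np.clip(v,0,383)),int(np.clip(u,0,511))]))
E
```

```text
{'time_s': 0.0, 'qpos': array([-6.72653355e+01,  1.83510856e+01,  8.97048166e+01, -4.38131968e-04,
        7.20421199e+01, -1.14815201e+00]), 'qvel': array([-0.00279616,  0.04067493,  0.02537333, -0.03332081, -0.04257711,
       -0.02632428]), 'effort': array([ 3.08238350e-04, -4.12452722e+01, -2.31975639e+01,  7.30394572e-02,
        4.59035242e-02, -1.25845859e-04]), 'ee_pos': array([ 232.58978768, -525.3295914 ,  213.13660142]), 'ee_rot': array([-1.79901989e+02, -1.54766158e-03,  2.38829507e+01]), 'force': array([ 0.21009422, -0.27495457,  0.36628255]), 'torque': array([-0.00846899,  0.01007424,  0.03783215]), 'gripper_force': 0.0, 'gripper_width': 91.31678342756439} 18.8
side round_tin 0.97 [208.9 169.3] [633. -34. 165.]
side round_tin 0.9 [374.8 178.1] [ 318. -256.  165.]
side round_tin 0.83 [331.6 188.3] [ 373. -155.  167.]
side round_tin 0.81 [276.4 131.3] [ 536. -163.  247.]
side tab 0.97 [278.2 123.2] [ 539. -173.  263.]
side tab 0.92 [334.4 178. ] [ 370. -156.  196.]
side tab 0.84 [209.  152.9] [636. -42. 207.]
side tab 0.8 [372.8 166. ] [ 325. -245.  201.]
side square_tin 
[... 369 characters left out ...]
. -53. 167.]
top round_tin 0.59 [358.3 282.3] [ 317. -253.  168.]
top round_tin 0.57 [320.2 255. ] [ 380. -163.  190.]
top tab 0.85 [268.3 144.9] [692. -40.  -4.]
top tab 0.84 [362.1 282.4] [ 320. -254.  207.]
top tab 0.75 [324.  256.5] [ 378. -170.  207.]
top tab 0.74 [327.6 177.7] [ 596. -208.   -4.]
top square_tin 0.67 [378.1 175.1] [ 552. -279.  283.]
top first_rail 0.85 [294.9 194.8] [ 546. -114.    3.]
top next_rail 0.7 [223.9 186.7] [568.  87.   7.]
top next_rail 0.59 [249.2 199.6] [531.  13.  13.]
top entry 0.75 [223.2 186. ] [568.  87.   7.]
top notch_range 0.84 [182.4 194.6] [519. 158. 219.]
top jar 0.88 [307.5 152.5] [ 643. -142.  110.]
top bowl 0.76 [218.  201.8] [525. 100.  12.]
```

Run:
```python
import cv2
a=cv2.imread("pics/side0.png");b=cv2.imread("pics/top0.png")
cv2.imwrite("pics/s1.png",cv2.resize(a[80:320,120:440],(800,600),interpolation=cv2.INTER_CUBIC))
cv2.imwrite("pics/t1.png",cv2.resize(b[110:320,120:400],(800,600),interpolation=cv2.INTER_CUBIC))
```

```text
(no output)
```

View pics/s1.png

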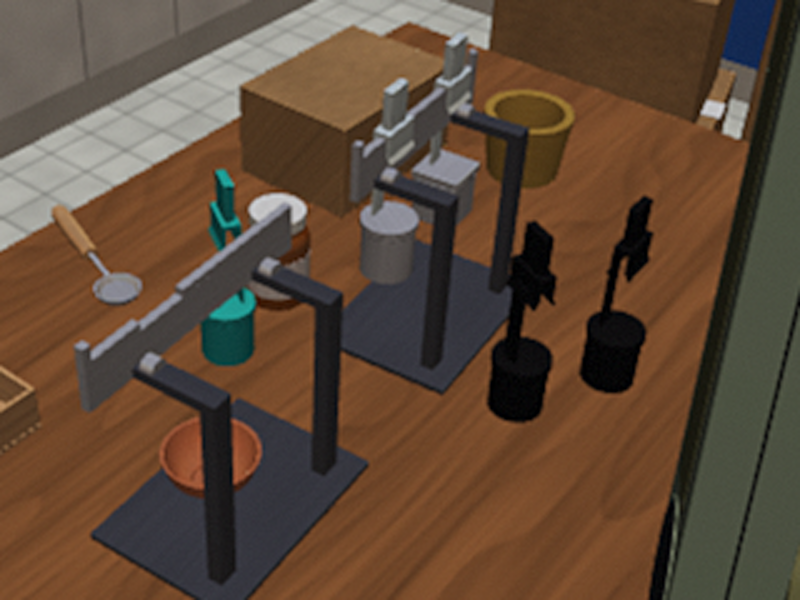

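View pics/t1.png

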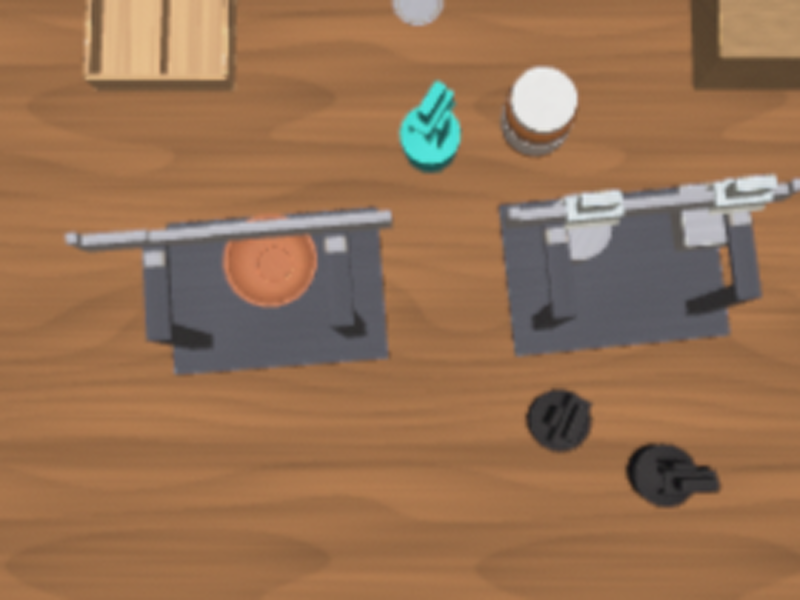

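The grey round tin hangs on the first rail beside its end stop, with its tab at side (278,123) and top (327,178). These could be taken for it:
- turquoise look-alike: side (209,153), top (268,145)
- black look-alikes: side (334,178) and (373,166)
- square tin: side (305,109), top (378,175)

I choose the grey one by the end stop and will measure it now.

Run:
```python
from h import *
S,T=cam("side"),cam("top")
print("tab",tri([(S,(278.2,123.2)),(T,(327.6,177.7))]), "round origin",tri([(S,(276.4,131.3)),(T,(327.2,179.3))]))
for n in("side","top"):
    P=cloud(cam(n),np.load(f"/tmp/{n}0.npz")["d"])
    z=P[...,2];x=P[...,0];y=P[...,1]
    R=(x>480)&(x<620)&(y>-340)&(y<260)
    for nm,a,b in(("next",-10,250),("first",-330,-90)):
        m=R&(y>a)&(y<b)&(z>222)&(z<246);q=P[m]
        f=cv2.fitLine(q[:,:2].astype(np.float32),cv2.DIST_HUBER,0,.01,.01).ravel()
        if f[1]<0:f[:2]*=-1
        s=(q[:,:2]-f[2:])@f[:2]
        print(n,nm,m.sum(),"ang from y",np.degrees(np.arctan2(-f[0],f[1])),"pt",f[2:],"y range",q[:,1].min(),q[:,1].max(),"z",np.percentile(q[:,2],[50,90,98]), "x at yrange", q[q[:,1].argmin(),0],q[q[:,1].argmax(),0])
    m=R&(z>252);q=P[m&(y>-230)&(y<-140)];print(n,"tabpts",len(q),q.min(0),q.max(0),q.mean(0))
    m=R&(z>252);q=P[m&(y<-240)];print(n,"sq tabpts",len(q),q.min(0),q.max(0))
    m=R&(z>246)&(y>-140);q=P[m];print(n,"stop",len(q),q.min(0) if len(q) else 0,q.max(0) if len(q) else 0)
# side-view profile of next bar top edge: max z per y
P=cloud(S,np.load("/tmp/side0.npz")["d"]);q=P[(P[...,0]>500)&(P[...,0]<610)&(P[...,2]>180)&(P[...,2]<260)]
for y0 in range(-10,250,6):
    w=q[(q[:,1]>=y0)&(q[:,1]<y0+6)]
    if len(w):print(y0,np.round(np.sort(w[:,2])[-3:],1),np.round(np.median(w[:,0]),1),end=" | ")
```

```text
tab [ 545.72829173 -176.76959146  258.98161927] round origin [ 547.86320616 -177.74136884  235.81461135]
side next 882 ang from y 4.6729465 pt [521.1683  126.83804] y range -9.990215569704214 241.48696231712648 z [233.18483966 239.60714217 240.9541278 ] x at yrange 533.6865659569839 509.0252084378759
side first 498 ang from y 5.203591 pt [ 541.159   -202.27078] y range -329.9090529341522 -103.65714117464172 z [236.71286103 243.53630905 245.2119306 ] x at yrange 557.0527088731787 530.3075115813676
side tabpts 139 [ 534.89545885 -190.46802888  252.72704043] [ 546.95445932 -155.47495369  286.56627565] [ 539.60253532 -170.36192686  270.89264941]
side sq tabpts 126 [ 546.50622097 -329.967416    252.09559454] [ 559.57914308 -273.2487556   285.48002002]
side stop 61 [ 509.61175012 -114.88655109  246.12669191] [541.09398202 241.27453692 255.55171074]
top next 482 ang from y 4.6435013 pt [524.90314  111.068726] y range -9.915867397398896 238.1209865239724 z [238.49272571 241.64336562 243.16200171] x at yrange 531.7529968855085 512.2520549013776
top first 426 ang from y 5.494598 pt [ 544.2127 
[... 1123 characters left out ...]
 [239.7 239.7 240.4] 522.0 | 116 [239.3 239.5 239.6] 521.5 | 122 [239.5 239.6 241.7] 521.0 | 128 [239.  239.3 241.4] 520.7 | 134 [231.9 233.5 233.8] 519.9 | 140 [233.2 233.5 233.6] 519.6 | 146 [232.4 232.6 234.4] 519.4 | 152 [233.4 233.5 233.8] 518.5 | 158 [233.4 233.9 235.4] 517.8 | 164 [232.6 233.4 234.2] 517.8 | 170 [232.1 233.8 234.1] 517.5 | 176 [237.8 237.8 240.3] 516.5 | 182 [239.7 239.8 240.2] 515.3 | 188 [240.3 240.4 240.4] 514.4 | 194 [240.6 240.6 240.9] 515.1 | 200 [240.4 240.5 241.8] 514.6 | 206 [239.7 240.1 240.4] 514.3 | 212 [239.3 239.7 239.8] 513.4 | 218 [239.5 240.5 240.6] 513.4 | 224 [240.1 240.2 240.4] 512.7 | 230 [253.6 253.7 255.6] 512.2 | 236 [254.7 254.8 255.2] 513.9 |
```

Emit:
{"method": "send_rows", "body": {"targets": [[[0,0,0.066,0.13,0.145,0.07,-1],[0,0,0.066,0.13,0.145,0.07,-1],[0,0,0.066,0.13,0.145,0.07,-1],[0,0,0.066,0.13,0.145,0.07,-1],[0,0,0.066,0.13,0.145,0.07,-1],[0,0,0.066,0.13,0.145,0.07,-1],[0,0,0.066,0.13,0.145,0.07,-1],[0,0,0.066,0.13,0.145,0.07,-1],[0,0,0.066,0.13,0.145,0.07,-1],[0,0,0.066,0.13,0.145,0.07,-1],[0,0,0.066,0.13,0.145,0.07,-1],[0,0,0.066,0.13,0.145,0.07,-1]]]}}

```text
time_s: 2.2
ee_pos: [545.6, -176.4, 382.7]
ee_rot: [180.0, 0.0, 95.4]
force: [0.6, 0.4, -0.6]
gripper_width: 91.2
gripper_force: 0.0
```

Emit:
{"method": "send_rows", "body": {"targets": [[[0,0,0,0,0,0,-1],[0,0,0,0,0,0,-1],[0,0,0,0,0,0,-1]]]}}

```text
time_s: 2.5
ee_pos: [544.0, -178.4, 381.5]
ee_rot: [-179.9, 0.0, 95.1]
force: [0.3, -0.6, 0.2]
gripper_width: 91.2
gripper_force: 0.0
```

Run:
```python
from h import *
s=env.state();print(s["time_s"],s["ee_pos"],s["ee_rot"],s["qpos"])
c=cam("wrist");im,d=optics.grab_frame("wrist");save("w1.png",im)
np.savez("/tmp/w1.npz",im=im,d=d,K=c[0],R=c[1],t=c[2])
S,T=cam("side"),cam("top")
for k in("tab","round_tin","entry","notch_range"):
    for r in optics.place_of("wrist",k)[:3]:print(k,r["conf"],r["at"])
P=cloud(c,d);z=P[...,2]
q=P[(z>255)&(z<295)&(P[...,1]>-240)&(P[...,1]<-120)&(P[...,0]>500)&(P[...,0]<590)];print("tab pts",len(q),q.min(0),q.max(0))
q=q[q[:,2]>278]
if len(q):print("tab top",len(q),cv2.minAreaRect(q[:,:2].astype(np.float32)),q[:,2].mean())
q=P[(z>230)&(z<245)];print("bar",len(q),q.min(0),q.max(0))
print("proj tab",proj(c,[545,-176,264]))
def plane(c,uv,z0):
    K,R,t=c;dv=R.T@np.linalg.inv(K)@[*uv,1];o=-R.T@t;return o+dv*(z0-o[2])/dv[2]
print("top entry",plane(T,(223.2,186),240),"notch",plane(T,(182.4,194.6),240),"side entry",plane(S,(211.4,177.8),240))
```

```text
2.5 [ 544.01479961 -178.40300597  381.45653746] [-1.79927195e+02  1.79486073e-03  9.50830532e+01] [-1.92886514e+01  1.51907108e+01  7.05697382e+01 -3.17676880e-02
  9.43051265e+01 -2.43740701e+01]
tab 0.96 [97.4, 146.7]
tab 0.89 [55.2, 225.9]
tab 0.8 [254.1, 187.4]
round_tin 0.95 [356.7, 55.6]
round_tin 0.89 [67.6, 217.6]
round_tin 0.67 [106.5, 141.3]
tab pts 538 [ 539.57652555 -192.13037669  255.23744574] [ 552.08498874 -162.28295676  288.32107132]
tab top 476 ((545.8772583007812, -177.3835906982422), (9.816874504089355, 29.772594451904297), 5.353757858276367) 286.0068383141721
bar 850 [ 534.75999084 -262.94194634  230.20735697] [ 558.45931779 -118.66484734  244.99906509]
proj tab [253.09253092 183.73901164]
top entry [534.40024803  60.23778981 240.        ] notch [514.62347778 152.81037488 240.        ] side entry [531.7252535   63.10700098 240.        ]
```

View pics/w1.png

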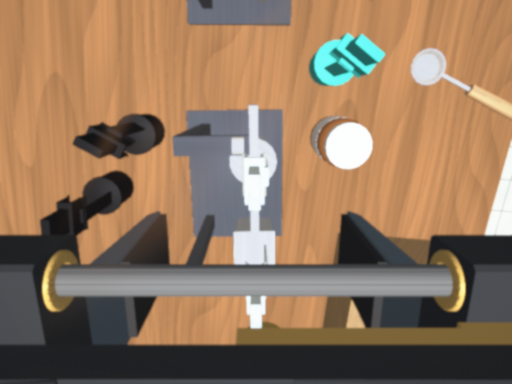

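The wrist view shows the grey tab at (254,187) in line with the first bar. The round tin shows below it at (250,160), with the turquoise one at (345,60) and the black ones at (110,135) and (90,205). This confirms the choice: tab top at (545.9, -177.4, 286), 9.8 x 29.8 mm.

Emit:
{"method": "send_rows", "body": {"targets": [[[0,0,0.003,0.01,0.005,-0.1,-1],[0,0,0,0,0,-0.15,-1],[0,0,0,0,0,-0.15,-0.6],[0,0,0,0,0,-0.15,-0.6],[0,0,0,0,0,-0.08,-0.6],[0,0,0,0,0,-0.025,-0.6],[0,0,0,0,0,0,-0.6],[0,0,0,0,0,0,-0.6]]], "grip_force": 10}}

```text
time_s: 3.55
ee_pos: [547.3, -177.2, 252.2]
ee_rot: [179.9, 0.1, 95.4]
force: [-0.3, -0.9, -0.7]
gripper_width: 73.1
gripper_force: 0.0
```

Emit:
{"method": "send_rows", "body": {"targets": [[[0,0,0,0,0,0,1],[0,0,0,0,0,0,1],[0,0,0,0,0,0,1],[0,0,0,0,0,0,1],[0,0,0,0,0,0,1],[0,0,0,0,0,0,1]]], "grip_force": 10}}

```text
time_s: 4.15
ee_pos: [546.8, -176.8, 251.0]
ee_rot: [180.0, -0.0, 95.4]
force: [0.7, 0.5, 0.3]
gripper_width: 28.2
gripper_force: 0.0
```

Emit:
{"method": "send_rows", "body": {"targets": [[[0,0,0,0,0,0,1],[0,0,0,0,0,0,1],[0,0,0,0,0,0,1],[0,0,0,0,0,0,1]]], "grip_force": 30}}

```text
time_s: 4.55
ee_pos: [546.1, -176.9, 250.9]
ee_rot: [-179.9, -0.0, 95.4]
force: [-2.8, -0.1, 1.0]
gripper_width: 9.7
gripper_force: 30.0
```

Run:
```python
from h import *
s=env.state();print(s)
w=np.load("/tmp/w1.npz");P=cloud((w["K"],w["R"],w["t"]),w["d"]);z=P[...,2]
q=P[(z>232)&(z<260)&(P[...,1]>-153)&(P[...,1]<-100)];f=cv2.fitLine(q[:,:2].astype(np.float32),2,0,.01,.01).ravel()
print("bar1",len(q),f,q.min(0),q.max(0))
```

```text
{'time_s': 4.55, 'qpos': array([-1.90760737e+01,  1.71008890e+01,  8.60379344e+01, -3.12805591e-02,
        7.69343877e+01, -2.45001258e+01]), 'qvel': array([ 0.02154571, -0.05863456,  0.06378378,  0.15319667, -0.09013718,
       -0.04313331]), 'effort': array([ 6.53665680e-01, -3.97585952e+01, -2.45165706e+01,  4.66846107e-01,
       -7.89356288e-01,  3.11770930e-02]), 'ee_pos': array([ 546.1305653 , -176.87996516,  250.94483153]), 'ee_rot': array([-1.79920747e+02, -2.64210230e-03,  9.54311412e+01]), 'force': array([-2.84823592, -0.14770576,  1.04764356]), 'torque': array([-0.04196224,  0.48061388,  0.00780542]), 'gripper_force': 29.9979829788208, 'gripper_width': 9.74206633909108}
bar1 425 [ 1.07027374e-01 -9.94256079e-01  5.41071899e+02 -1.30832886e+02] [ 535.72130685 -152.8680299   239.33520514] [ 547.34354285 -109.89735093  257.96540499]
```

Emit:
{"method": "send_rows", "body": {"targets": [[[0,0,0,0,0,0.005,1],[0,0,0,0,0,0.01,1],[0,0,0,0,0,0.02,1],[0,0,0,0,0,0.03,1],[0,0,0,0,0,0.035,1],[0,0,0,0,0,0.035,1],[0,0,0,0,0,0.035,1],[0,0,0,0,0,0.035,1],[0,0,0,0,0,0.025,1],[0,0,0,0,0,0,1],[0,0,0,0,0,0,1]]], "grip_force": 40}}

```text
time_s: 5.65
ee_pos: [546.8, -176.7, 296.9]
ee_rot: [180.0, -0.0, 95.4]
force: [-0.4, -0.7, -3.3]
gripper_width: 9.6
gripper_force: 40.0
```

Run:
```python
from h import *
s=env.state();print(s["time_s"],s["ee_pos"],s["ee_rot"],s["force"],s["torque"],s["gripper_width"])
c=cam("wrist");im,d=optics.grab_frame("wrist");save("w2.png",im)
np.savez("/tmp/w2.npz",im=im,d=d,K=c[0],R=c[1],t=c[2])
P=cloud(c,d);z=P[...,2]
for n,a,b in(("bar1",-150,-95),("bar2",-25,240)):
    q=P[(z>225)&(z<250)&(P[...,1]>a)&(P[...,1]<b)&(P[...,0]>480)&(P[...,0]<570)]
    if len(q)>5:
        f=cv2.fitLine(q[:,:2].astype(np.float32),2,0,.01,.01).ravel();print(n,len(q),f,np.median(q[:,2]),q.min(0),q.max(0))
for k in("entry","next_rail"):print(k,[(r["conf"],r["at"]) for r in optics.place_of("wrist",k)[:3]])
```

```text
5.65 [ 546.79781459 -176.74824886  296.94531485] [ 1.79990029e+02 -3.86567591e-03  9.54306402e+01] [-0.44763606 -0.67140211 -3.32682028] [-0.03577696 -0.05753272 -0.02324726] 9.557533679078709
bar1 585 [ 1.2321582e-01 -9.9237990e-01  5.4160028e+02 -1.3390845e+02] 241.24674911891753 [ 535.70010678 -149.99952539  226.81413658] [ 546.95848313 -109.64586114  249.93355215]
entry []
next_rail [(0.69, [250.4, 103.3]), (0.66, [257.7, 1.3])]
```

View pics/w2.png

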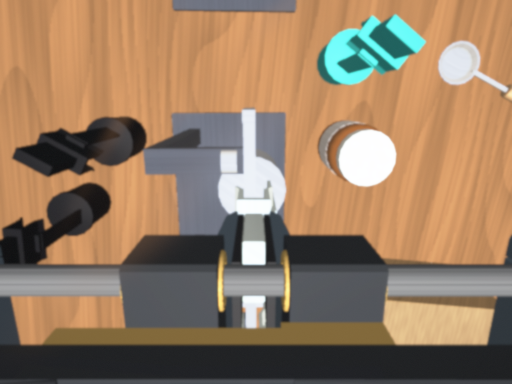

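The tin hangs free in the grip, with the first bar running from (250,110) to (250,200) beneath it. Measured weight is about 3.3 N. Next I move along the bar past the stop.

Emit:
{"method": "send_rows", "body": {"targets": [[[0,0,0,-0.005,0.05,0,1],[0,0,0,-0.009,0.1,0,1],[0,0,0,-0.009,0.1,0,1],[0,0,0,-0.009,0.1,0,1],[0,0,0,-0.009,0.1,0,1],[0,0,0,-0.005,0.05,0,1],[0,0,0,0,0,0,1],[0,0,0,0,0,0,1]]]}}

```text
time_s: 6.6
ee_pos: [537.6, -77.0, 297.0]
ee_rot: [180.0, 0.0, 95.5]
force: [0.5, 0.1, -1.6]
gripper_width: 10.0
gripper_force: 40.0
```

```bash
cat > look.py <<'E'
from h import *
import sys
s=env.state();print(s["time_s"],s["ee_pos"],s["ee_rot"],s["force"],s["torque"],s["gripper_width"])
c=cam("wrist");im,d=optics.grab_frame("wrist");save(sys.argv[1]+".png",im)
P=cloud(c,d);z=P[...,2]
q=P[(z>234)&(z<245)&(P[...,1]>-40)&(P[...,1]<240)&(P[...,0]>480)&(P[...,0]<570)]
if len(q)>5:
    f=cv2.fitLine(q[:,:2].astype(np.float32),2,0,.01,.01).ravel()
    print("bar2",len(q),f,"slope",f[0]/f[1],"x at y=0,50,100",[f[2]+f[0]/f[1]*(y-f[3]) for y in(0,50,100)],np.median(q[:,2]),q.min(0),q.max(0))
q=P[(z>278)&(z<345)&(abs(P[...,1]-s["ee_pos"][1])<40)&(abs(P[...,0]-s["ee_pos"][0])<30)];print(len(q))
v,u=np.mgrid[:384,:512]
for k in("entry","notch_range","tab","round_tin","next_rail"):print(k,[(round(r["conf"],2),r["at"]) for r in optics.place_of("wrist",k)[:3]])
# bar mask edges per row at tab and crown
E
python3 look.py w3
```

```text
6.6 [537.63543212 -77.03902453 296.97380217] [1.79993128e+02 4.71825962e-02 9.54564601e+01] [ 0.49964471  0.14405047 -1.64501389] [-0.01609083 -0.07621396  0.00744883] 9.986352092253519
bar2 1551 [ 8.1705660e-02 -9.9665648e-01  5.3637256e+02  2.0285286e+01] slope -0.08197976 x at y=0,50,100 [np.float32(538.0355), np.float32(533.9365), np.float32(529.8376)] 241.2225162984452 [529.71472171 -16.29151646 234.15793529] [543.07794752  53.81367384 243.38640247]
3382
entry []
notch_range []
tab [(0.89, [63.7, 268.4]), (0.84, [252.6, 253.3]), (0.82, [19.9, 352.9])]
round_tin [(0.94, [367.0, 162.5]), (0.85, [252.4, 232.2]), (0.67, [32.8, 335.0])]
next_rail [(0.97, [257.9, 88.2])]
```

View pics/w3.png

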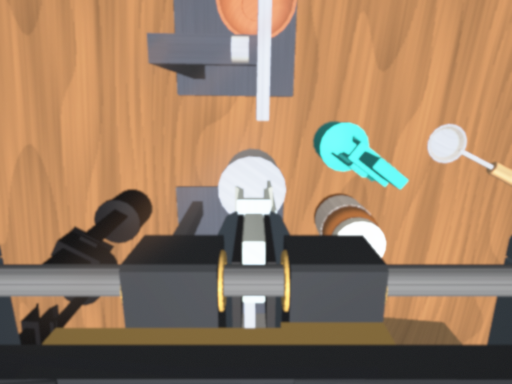

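Wrist view: the tin is clear of the first rail. The next bar's entry end is at (263,120), running up to the bowl at (257,10). I'll refine the entry's place along the bar before moving.

Run:
```python
from h import *
def plane(c,uv,z0):
    K,R,t=c;dv=R.T@np.linalg.inv(K)@[*uv,1];o=-R.T@t;return o+dv*(z0-o[2])/dv[2]
W=cam("wrist");T=cam("top");S=cam("side")
print("w origin z0",plane(W,(257.9,88.2),0),plane(W,(257.9,88.2),240))
print("t",plane(T,(249.2,199.6),0),plane(T,(223.9,186.7),240))
for n in("top","side"):
    optics.grab_frame(n)
    for k in("entry","notch_range","next_rail"):
        for r in optics.place_of(n,k)[:3]:print(n,k,round(r["conf"],2),r["at"],plane(cam(n),r["at"],0 if k=="next_rail" else 240))
P=cloud(S,np.load("/tmp/side0.npz")["d"]);z=P[...,2]
q=P[(P[...,0]>505)&(P[...,0]<545)&(abs(P[...,2]-225)<20)&(P[...,1]>-60)&(P[...,1]<30)];print("entry end side",np.sort(q[:,1])[:4])
```

```text
w origin z0 [536.7981241    9.84536598   0.        ] [534.67411    2.543544 240.      ]
t [530.43514487  12.77868906   0.        ] [532.79395436  58.61863944 240.        ]
top entry 0.8 [226.9, 185.2] [536.24096845  51.83836841 240.        ]
top notch_range 0.97 [181.2, 192.0] [520.57684156 155.72212636 240.        ]
top next_rail 0.72 [248.7, 196.0] [540.68167568  14.26967208   0.        ]
side entry 0.91 [209.1, 179.6] [531.06383634  70.69146663 240.        ]
side notch_range 0.8 [182.3, 200.7] [523.55795169 153.91051808 240.        ]
side next_rail 0.92 [229.4, 248.8] [5.33135961e+02 6.07065966e+00 1.13686838e-13]
side next_rail 0.63 [304.2, 111.5] [ 781.71109903 -689.468472      0.        ]
entry end side [-16.17998616 -13.58782993 -12.64217859 -11.86512392]
```

Emit:
{"method": "send_rows", "body": {"targets": [[[0,0,-0.004,-0.002,0.06,0,1],[0,0,-0.0043,-0.003,0.12,0,1],[0,0,0,-0.004,0.12,0,1],[0,0,0,-0.004,0.12,0,1],[0,0,0,-0.004,0.12,0,1],[0,0,0,-0.003,0.08,0,1],[0,0,0,0,0.04,0,1],[0,0,0,0,0.02,0,1],[0,0,0,0,0,0,1],[0,0,0,0,0,0,1]]]}}

```text
time_s: 8.3
ee_pos: [533.7, 58.5, 296.9]
ee_rot: [-180.0, 0.0, 94.6]
force: [0.1, 0.3, -1.9]
gripper_width: 9.5
gripper_force: 40.0
```

```bash
python3 look.py w4
python3 - <<'E'
from h import *
im=cv2.imread("pics/w4.png");a=cv2.resize(im[100:260,190:320],(490,600),interpolation=3)
s,_=optics.grab_frame("side");u,v=proj(cam("side"),[533,58,240]).astype(int);print(u,v)
b=cv2.resize(s[v-60:v+60,u-30:u+30,::-1],(300,600),interpolation=3);cv2.imwrite("pics/c4.png",np.hstack([a,b]))
E
```

```text
8.3 [533.66555219  58.5216599  296.91709804] [-1.79998288e+02  3.43097239e-02  9.46443639e+01] [ 0.127175    0.26473698 -1.89735291] [ 0.00174733 -0.05292803  0.0397252 ] 9.473025579005682
bar2 2042 [ 8.31817910e-02 -9.96534407e-01  5.27926392e+02  1.26258804e+02] slope -0.08347107 x at y=0,50,100 [np.float32(538.46533), np.float32(534.2918), np.float32(530.1182)] 240.8115775889229 [519.28834656 -16.93612406 234.00018277] [548.52602839 188.58145707 244.16757716]
3386
entry [(0.77, [247.6, 210.1])]
notch_range [(0.67, [249.5, 59.7])]
tab [(0.62, [254.3, 253.8])]
round_tin [(0.86, [252.1, 233.5])]
next_rail []
212 176
```

View pics/c4.png

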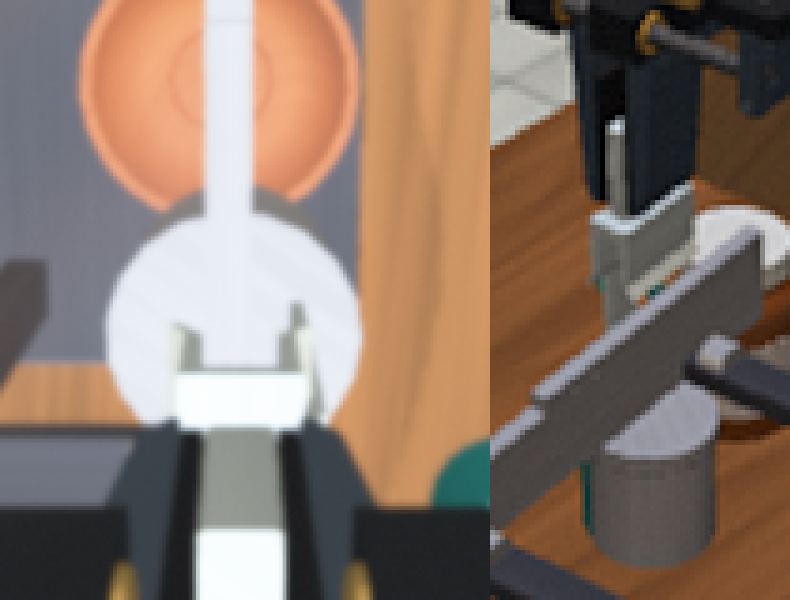

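Run:
```python
from h import *
c=cam("wrist");im,d=optics.grab_frame("wrist");P=cloud(c,d);z=P[...,2]
e=np.array(env.state()["ee_pos"]);print(e)
u=np.array([-0.083,0.9966]);n=np.array([0.9966,0.083])
L=(P[...,:2]-e[:2])@n;A=(P[...,:2]-e[:2])@u
def edges(m,nm):
    if m.sum()<5:print(nm,"none");return
    l=L[m];a=A[m];print(nm,m.sum(),"lat min/max",l.min(),l.max(),"mid",(np.percentile(l,2)+np.percentile(l,98))/2,"along",a.min(),a.max(),"z",np.median(z[m]))
near=(abs(L)<25)
for zz in range(234,340,6):edges(near&(z>zz)&(z<=zz+6)&(A>-10)&(A<45),f"z{zz}")
for a in range(20,120,20):edges((abs(L)<12)&(abs(z-240)<5)&(A>a)&(A<a+20),f"bar a{a}")
```

```text
[533.60893464  58.96326788 296.96804681]
z234 16 lat min/max -4.067814775822935 15.57335521558467 mid 5.944400021861583 along 7.849813558567742 41.55060394981821 z 239.77389188157034
z240 635 lat min/max -4.1148205291439455 15.167593167221195 mid -0.27383254934150125 along 7.71172171663955 44.976871059092154 z 241.24737764093103
z246 6 lat min/max 14.694042627142789 15.559291081992198 mid 15.127187450081493 along 7.745878724167719 8.108283941190345 z 248.6811415155582
z252 5 lat min/max 14.396693392266222 15.648908647497304 mid 15.00942624917561 along 7.964054630113763 8.252281377843182 z 256.03618933914584
z258 98 lat min/max -10.017030639576486 15.576089261785249 mid 2.6916504392789413 along 5.008484970472391 21.249388867110245 z 262.4296720561018
z264 83 lat min/max -9.165986041513934 15.684052239123275 mid 3.116749878125993 along 7.6964343578005145 21.369305691660443 z 266.0296936049667
z270 33 lat min/max -6.814058212199414 15.445102727350275 mid 4.342327441181172 along 6.770799338139688 21.563245433367083 z 272.77858047590536
z276 36 lat min/max -7.195365027085772 10.6778090104
[... 1590 characters left out ...]
488892663199168 mid -0.24193140856442397 along 20.032863478474884 39.860045443664404 z 241.24450759351956
bar a40 370 lat min/max -3.850880316994942 3.4943411373725013 mid -0.15062018806889355 along 40.26413301361244 59.960116913807035 z 241.2391700098442
bar a60 189 lat min/max -3.6659985623458895 3.530445481203637 mid -0.082561219883033 along 60.51963882429767 78.1749507994478 z 241.158481848492
bar a80 62 lat min/max -3.571022288033675 3.5347778770265137 mid -0.013498582988087149 along 80.04303969191527 99.54415084270961 z 235.25882966353834
bar a100 100 lat min/max -4.062861525692552 3.5396632061401276 mid -0.2438172952793216 along 100.14705051139096 119.92236546916527 z 235.791305986419
```

The crown's middle lies about 2.0 mm to +x of the bar's middle, both measured by the same camera. I'll shift by -2 mm and lower in stages.

Emit:
{"method": "send_rows", "body": {"targets": [[[0,0,0,-0.005,0,0,1],[0,0,0,-0.005,-0.001,0,1],[0,0,0,0,0,-0.02,1],[0,0,0,0,0,-0.02,1],[0,0,0,0,0,-0.015,1],[0,0,0,0,0,-0.01,1],[0,0,0,0,0,-0.01,1],[0,0,0,0,0,-0.01,1],[0,0,0,0,0,-0.01,1],[0,0,0,0,0,-0.01,1],[0,0,0,0,0,-0.01,1]]]}}

```text
time_s: 9.8
ee_pos: [531.6, 59.0, 273.8]
ee_rot: [180.0, 0.0, 94.7]
force: [0.3, -0.0, -2.9]
gripper_width: 10.0
gripper_force: 40.0
```

Emit:
{"method": "send_rows", "body": {"targets": [[[0,0,0,0,0,-0.01,1],[0,0,0,0,0,-0.01,1],[0,0,0,0,0,-0.01,1],[0,0,0,0,0,-0.01,1],[0,0,0,0,0,-0.01,1],[0,0,0,0,0,-0.01,1],[0,0,0,0,0,-0.005,1],[0,0,0,0,0,0,1]]]}}

```text
time_s: 10.6
ee_pos: [531.5, 59.0, 260.8]
ee_rot: [-180.0, 0.0, 94.7]
force: [-0.0, 0.8, -2.9]
gripper_width: 9.9
gripper_force: 40.0
```

Emit:
{"method": "send_rows", "body": {"targets": [[[0,0,0,0,0,-0.006,1],[0,0,0,0,0,-0.006,1],[0,0,0,0,0,-0.006,1],[0,0,0,0,0,-0.006,1],[0,0,0,0,0,-0.006,1],[0,0,0,0,0,-0.004,1],[0,0,0,0,0,-0.003,1],[0,0,0,0,0,-0.003,1]]]}}

```text
time_s: 11.4
ee_pos: [531.6, 59.0, 252.9]
ee_rot: [180.0, 0.0, 94.7]
force: [0.8, 0.2, -2.8]
gripper_width: 9.5
gripper_force: 40.0
```

Emit:
{"method": "send_rows", "body": {"targets": [[[0,0,0,0,0,-0.0025,1],[0,0,0,0,0,-0.0025,1],[0,0,0,0,0,-0.0025,1]]]}}

```text
time_s: 11.7
ee_pos: [531.6, 59.0, 251.5]
ee_rot: [180.0, 0.0, 94.7]
force: [-0.1, 0.6, -2.7]
gripper_width: 9.5
gripper_force: 40.0
```

Emit:
{"method": "send_rows", "body": {"targets": [[[0,0,0,0,0,-0.0025,1],[0,0,0,0,0,-0.0025,1]]]}}

```text
time_s: 11.9
ee_pos: [531.6, 59.0, 250.9]
ee_rot: [180.0, 0.0, 94.7]
force: [-1.1, -0.1, 1.4]
gripper_width: 9.9
gripper_force: 40.0
```

Emit:
{"method": "send_rows", "body": {"targets": [[[0,0,0,0,0,-0.0025,1]]]}}

```text
time_s: 12.0
ee_pos: [531.6, 59.0, 250.9]
ee_rot: [179.9, -0.0, 94.7]
force: [-1.6, 0.3, 6.4]
gripper_width: 9.5
gripper_force: 40.0
```

Touchdown is on the entry stretch at y=59, with the press at about 9 N. I'll ease it to about 4 N and slide.

Emit:
{"method": "send_rows", "body": {"targets": [[[0,0,0,0,0,0.0022,1],[0,0,0,-0.0004,0.005,0,1],[0,0,0,-0.0008,0.01,0,1],[0,0,0,-0.0008,0.01,0,1]]]}}

```text
time_s: 12.4
ee_pos: [531.8, 63.6, 250.9]
ee_rot: [179.9, 0.1, 94.7]
force: [-0.1, -3.7, 4.0]
gripper_width: 9.5
gripper_force: 40.0
```

Emit:
{"method": "send_rows", "body": {"targets": [[[0,0,0,-0.0008,0.01,0.001,1],[0,0,0,-0.0008,0.01,0,1],[0,0,0,-0.0008,0.01,0,1],[0,0,0,-0.0008,0.01,0,1],[0,0,0,-0.0008,0.01,0,1],[0,0,0,-0.0008,0.01,0,1],[0,0,0,-0.0008,0.01,0,1],[0,0,0,-0.0008,0.01,0,1]]]}}

```text
time_s: 13.2
ee_pos: [530.0, 79.9, 250.9]
ee_rot: [180.0, 0.0, 94.7]
force: [0.6, -4.2, 4.9]
gripper_width: 10.1
gripper_force: 40.0
```

Emit:
{"method": "send_rows", "body": {"targets": [[[0,0,0,-0.0008,0.01,0.001,1],[0,0,0,-0.0008,0.01,0,1],[0,0,0,-0.0008,0.01,0,1],[0,0,0,-0.0008,0.01,0,1],[0,0,0,-0.0008,0.01,0,1],[0,0,0,-0.0008,0.01,0,1],[0,0,0,-0.0008,0.01,0,1],[0,0,0,-0.0008,0.01,0,1],[0,0,0,-0.0008,0.01,0,1],[0,0,0,-0.0008,0.01,0,1]]]}}

```text
time_s: 14.2
ee_pos: [528.3, 100.1, 250.9]
ee_rot: [180.0, 0.0, 94.7]
force: [0.6, -4.5, 4.8]
gripper_width: 9.7
gripper_force: 40.0
```

Emit:
{"method": "send_rows", "body": {"targets": [[[0,0,0,-0.0008,0.01,0.001,1],[0,0,0,-0.0008,0.01,0,1],[0,0,0,-0.0008,0.01,0,1],[0,0,0,-0.0008,0.01,0,1],[0,0,0,-0.0008,0.01,0,1],[0,0,0,-0.0008,0.01,0,1],[0,0,0,-0.0008,0.01,0,1],[0,0,0,-0.0008,0.01,0,1],[0,0,0,-0.0008,0.01,0,1],[0,0,0,-0.0008,0.01,0,1]]]}}

```text
time_s: 15.2
ee_pos: [526.6, 120.2, 250.9]
ee_rot: [-180.0, -0.0, 94.7]
force: [0.4, -3.4, 3.2]
gripper_width: 10.1
gripper_force: 40.0
```

Emit:
{"method": "send_rows", "body": {"targets": [[[0,0,0,-0.0008,0.01,0,1],[0,0,0,-0.0008,0.01,0,1],[0,0,0,-0.0008,0.01,0,1],[0,0,0,-0.0008,0.01,0,1],[0,0,0,-0.0008,0.01,0,1]]]}}

```text
time_s: 15.7
ee_pos: [525.8, 130.2, 250.9]
ee_rot: [-180.0, -0.0, 94.7]
force: [1.1, -2.9, 1.6]
gripper_width: 9.8
gripper_force: 40.0
```

Emit:
{"method": "send_rows", "body": {"targets": [[[0,0,0,-0.0008,0.01,0,1],[0,0,0,-0.0008,0.01,0,1],[0,0,0,-0.0008,0.01,0,1],[0,0,0,-0.0008,0.01,0,1],[0,0,0,-0.0008,0.01,0,1]]]}}

```text
time_s: 16.2
ee_pos: [525.0, 140.2, 250.9]
ee_rot: [-180.0, -0.0, 94.7]
force: [0.2, -2.2, 1.4]
gripper_width: 9.9
gripper_force: 40.0
```

Run:
```python
from h import *
e=np.array(env.state()["ee_pos"]);print(env.state()["force"],e,env.state()["torque"])
im,d=optics.grab_frame("side");P=cloud(cam("side"),d)
q=P[(P[...,0]>500)&(P[...,0]<545)&(P[...,2]>205)&(P[...,2]<262)]
for y0 in range(100,200,4):
    w=q[(q[:,1]>=y0)&(q[:,1]<y0+4)]
    if len(w):print(y0,np.round(np.sort(w[:,2])[-2:],0),end=" | ")
q=P[(P[...,2]>241)&(P[...,2]<246)&(P[...,0]>500)&(P[...,0]<545)&(P[...,1]<200)];print("\ncrown y",np.percentile(q[:,1],[0,5,95,100]))
```

```text
[ 0.17646957 -2.1763334   1.38634494] [525.00964877 140.23916897 250.88029394] [-0.49107027 -0.18737651 -0.03226818]
100 [240. 240.] | 104 [240. 241.] | 108 [238. 240.] | 112 [238. 240.] | 116 [231. 244.] | 120 [244. 244.] | 124 [258. 260.] | 128 [259. 261.] | 132 [259. 261.] | 136 [258. 261.] | 140 [260. 262.] | 144 [258. 262.] | 148 [261. 261.] | 152 [259. 262.] | 156 [262. 262.] | 160 [260. 260.] | 164 [245. 245.] | 168 [233. 233.] | 172 [233. 235.] | 176 [232. 236.] | 180 [239. 240.] | 184 [240. 240.] | 188 [239. 241.] | 192 [240. 241.] | 196 [240. 241.] | 
crown y [-279.35488732 -180.80563878  164.76894888  199.69918969]
```

Press is about 4 N. The notch's far wall is seen about 13.5 mm ahead of the crown's front, so I now feel forward in small steps.

Emit:
{"method": "send_rows", "body": {"targets": [[[0,0,0,-0.0008,0.01,0,1],[0,0,0,-0.0008,0.01,0,1],[0,0,0,-0.0006,0.007,0,1],[0,0,0,-0.0004,0.005,0,1]]]}}

```text
time_s: 16.65
ee_pos: [524.5, 146.7, 250.9]
ee_rot: [-180.0, -0.0, 94.7]
force: [-0.6, -2.3, -0.0]
gripper_width: 9.8
gripper_force: 40.0
```

Emit:
{"method": "send_rows", "body": {"targets": [[[0,0,0,-0.0004,0.005,0,1],[0,0,0,-0.0004,0.005,0,1]]]}}

```text
time_s: 16.85
ee_pos: [524.3, 148.6, 250.8]
ee_rot: [-180.0, -0.0, 94.7]
force: [-0.7, -1.5, -0.3]
gripper_width: 10.2
gripper_force: 40.0
```

Emit:
{"method": "send_rows", "body": {"targets": [[[0,0,0,-0.0004,0.005,0,1]]]}}

```text
time_s: 16.95
ee_pos: [524.2, 149.6, 250.8]
ee_rot: [-180.0, -0.0, 94.7]
force: [-0.4, -1.0, -1.6]
gripper_width: 9.6
gripper_force: 40.0
```

Emit:
{"method": "send_rows", "body": {"targets": [[[0,0,0,-0.0004,0.005,0,1]]]}}

```text
time_s: 17.05
ee_pos: [524.0, 150.8, 250.7]
ee_rot: [-180.0, -0.0, 94.7]
force: [0.7, -0.6, -2.8]
gripper_width: 10.1
gripper_force: 40.0
```

Support has vanished (fz = -2.8 N, no drag), so the crown is over the notch. I'll go 2 mm further towards the middle and lower slowly.

Emit:
{"method": "send_rows", "body": {"targets": [[[0,0,0,-0.0004,0.005,-0.002,1],[0,0,0,-0.0004,0.005,-0.002,1],[0,0,0,0,0,-0.003,1]]]}}

```text
time_s: 17.35
ee_pos: [524.0, 152.7, 249.3]
ee_rot: [-180.0, -0.0, 94.7]
force: [0.2, -0.3, -2.2]
gripper_width: 9.8
gripper_force: 40.0
```

Emit:
{"method": "send_rows", "body": {"targets": [[[0,0,0,0,0,-0.005,1],[0,0,0,0,0,-0.005,1],[0,0,0,0,0,-0.005,1]]]}}

```text
time_s: 17.65
ee_pos: [524.1, 152.4, 246.5]
ee_rot: [-180.0, 0.0, 94.7]
force: [-0.1, -0.3, -2.8]
gripper_width: 9.8
gripper_force: 40.0
```

Dropping freely. The floor is expected at z of about 243.9.

Emit:
{"method": "send_rows", "body": {"targets": [[[0,0,0,0,0,-0.004,1],[0,0,0,0,0,-0.004,1]]]}}

```text
time_s: 17.85
ee_pos: [524.1, 152.4, 244.9]
ee_rot: [180.0, 0.0, 94.7]
force: [-0.2, -0.2, -3.2]
gripper_width: 10.2
gripper_force: 40.0
```

Emit:
{"method": "send_rows", "body": {"targets": [[[0,0,0,0,0,-0.0025,1],[0,0,0,0,0,-0.0025,1]]]}}

```text
time_s: 18.05
ee_pos: [524.1, 152.4, 244.0]
ee_rot: [180.0, -0.0, 94.7]
force: [1.4, 0.2, -2.5]
gripper_width: 9.5
gripper_force: 40.0
```

Emit:
{"method": "send_rows", "body": {"targets": [[[0,0,0,0,0,-0.0015,1]]]}}

```text
time_s: 18.15
ee_pos: [524.1, 152.4, 243.9]
ee_rot: [180.0, -0.0, 94.7]
force: [-0.1, -0.3, -0.5]
gripper_width: 9.7
gripper_force: 40.0
```

Emit:
{"method": "send_rows", "body": {"targets": [[[0,0,0,0,0,-0.001,1],[0,0,0,0,0,0,1]]]}}

```text
time_s: 18.35
ee_pos: [524.1, 152.4, 243.9]
ee_rot: [180.0, -0.0, 94.7]
force: [-0.7, -0.7, 0.3]
gripper_width: 9.9
gripper_force: 40.0
```

Emit:
{"method": "send_rows", "body": {"targets": [[[0,0,0,0,0,0,0.6],[0,0,0,0,0,0,0.4],[0,0,0,0,0,0,0],[0,0,0,0,0,0,-0.3],[0,0,0,0,0,0,-0.3],[0,0,0,0,0,0,-0.3],[0,0,0,0,0,0,-0.3]]]}}

```text
time_s: 19.05
ee_pos: [524.1, 152.4, 243.5]
ee_rot: [180.0, -0.0, 94.7]
force: [-0.2, 0.1, -0.4]
gripper_width: 58.6
gripper_force: 0.0
```

Run:
```python
from h import *
s=env.state();print(s["time_s"],s["ee_pos"],s["force"],s["gripper_width"])
im,d=optics.grab_frame("side");P=cloud(cam("side"),d)
u,v=proj(cam("side"),[523,152,220]).astype(int)
b=cv2.resize(im[v-75:v+75,u-100:u+100,::-1],(800,600),interpolation=3);cv2.imwrite("pics/c5.png",b)
```

```text
19.05 [524.1197213  152.42639321 243.50405531] [-0.15052049  0.05827933 -0.38956128] 58.581232787171345
```

View pics/c5.png

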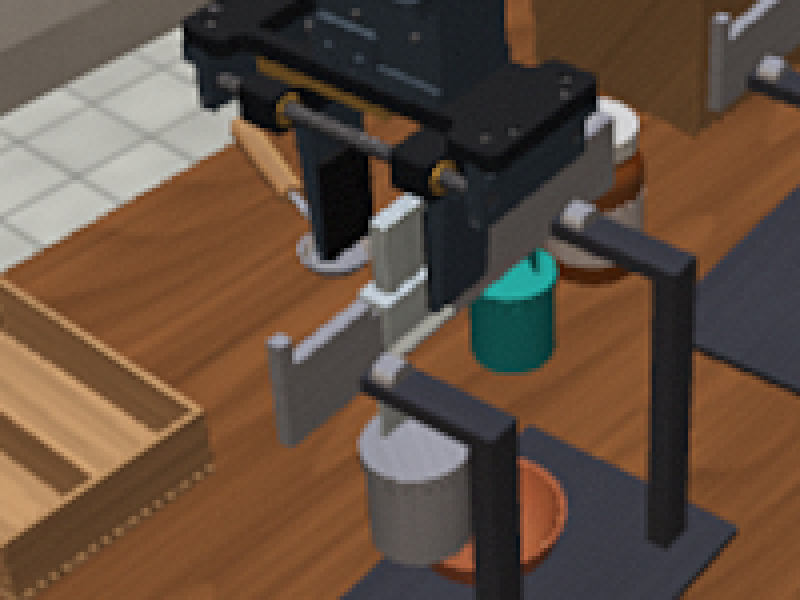

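The tin hangs upright with its crown down in the notch (crown at (395,290), tin at (415,490)). The fingers are open on both sides of it, so I retreat straight up.

Emit:
{"method": "send_rows", "body": {"targets": [[[0,0,0,0,0,0.05,-0.3],[0,0,0,0,0,0.1,-0.3],[0,0,0,0,0,0.15,-0.3],[0,0,0,0,0,0.15,-0.3],[0,0,0,0,0,0.15,-0.3],[0,0,0,0,0,0.1,-0.3],[0,0,0,0,0,0,-0.3],[0,0,0,0,0,0,-0.3],[0,0,0,0,0,0,-0.3]]]}}

```text
time_s: 20.0
ee_pos: [523.5, 152.2, 382.1]
ee_rot: [-179.8, 0.0, 94.7]
force: [0.8, 0.6, -0.2]
gripper_width: 59.6
gripper_force: 0.0
```

Run:
```python
from h import *
s=env.state();print(s["time_s"],s["ee_pos"],s["force"])
for n in("side","top"):
    im,d=optics.grab_frame(n);P=cloud(cam(n),d);z=P[...,2]
    m=(P[...,0]>495)&(P[...,0]<550)&(P[...,1]>125)&(P[...,1]<185)
    q=P[m&(z>250)&(z<300)];print(n,"tab top z",np.percentile(q[:,2],[90,98]),q.min(0),q.max(0))
im,d=optics.grab_frame("side");u,v=proj(cam("side"),[523,152,220]).astype(int)
b=cv2.resize(im[v-75:v+75,u-100:u+100,::-1],(800,600),interpolation=3);cv2.imwrite("pics/c6.png",b)
```

```text
20.0 [523.53404334 152.23921918 382.06697544] [ 0.77654005  0.60304617 -0.15871166]
side tab top z [277.215951   278.26610036] [513.30708533 139.45007679 250.00804658] [527.63404373 172.10955332 278.98584859]
top tab top z [278.77753229 279.26058668] [517.51768397 137.25588455 251.63127938] [527.46328658 161.54605498 280.09325107]
```

View pics/c6.png

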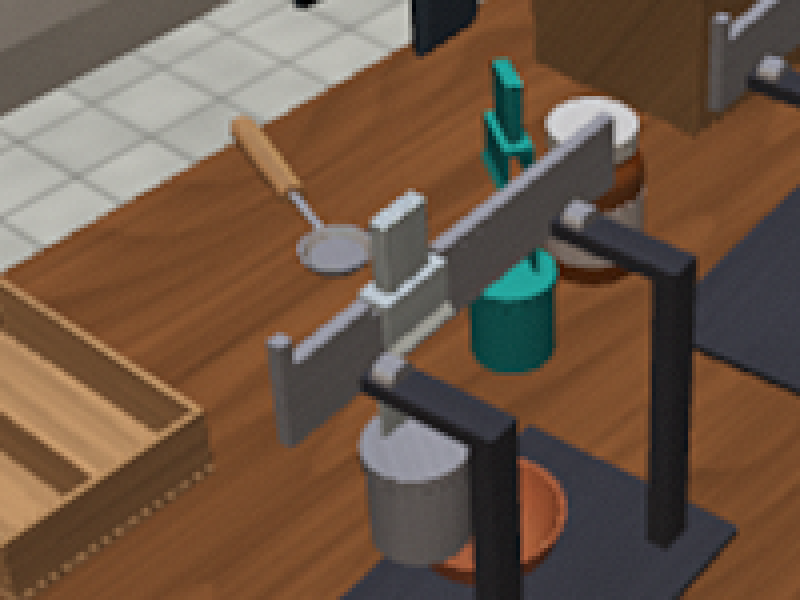

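The crown, at (405,290), sits in the notch flush with the bar. The tab top is at 278.5 mm, 7 mm lower than on the plain edge, and the tin hangs upright with nothing touching it.

```bash
python3 -c "
from workcell import env
print(env.job_done())"
```

```text
the job is handed in; nothing more can be done
None
```

The round tin now hangs upright and released in the next rail's notch, its crown dropped the full 7 mm, and the job was handed in at about 20 s; no verdict came back.

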